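# Load the parts carrier onto the tilted viewing stage

### The arm

A 7-joint arm with a two-finger parallel gripper is mounted at the origin on the work surface. World frame = base frame: x ahead of the robot, y to its left, z up, the work surface at z = 0. Lengths are in m, angles in rad, forces in N, time in s.
With the tool pointing down it reaches from about 0.425 to 0.975 m from the base axis. Payload 16.7 kg.
Tool frame: the origin (TCP) lies at the very end of the fingers, on their centre line; the grasp point (between the pads) lies 19 mm behind it; z points along the fingers, y is the line along which they close (so a half turn about z gives the same grasp; the last joint's range is limited). The gripper opens to 85 mm and grips with 20 to 120 N. Pads are 22 mm wide; open, the fingers measure 114 mm over their backs; the gripper's body (76 mm by 85 mm) begins 54 mm behind the grasp point. The pads swing forward as they close: fully open they stand 13 mm farther back than shut.
Start: joints at [1.095, 0.426, 0.074, 1.606, -0.034, 1.111, -0.067], TCP at [0.217, -0.639, 0.231] pointing down, gripper open.
Joint ranges: [-2.85, 2.85], [-0.5, 2.14], [-1.23, 1.37], [0.21, 2.46], [-1.02, 4.16], [0.16, 2.05], [-2.73, 2.73]. Speed limits (rad/s): [1.89, 1.89, 2.39, 2.39, 3.01, 3.01, 3.01].

### API

Orientations are given as a unit quaternion [x, y, z, w].
In Python, from bench import manip, imaging, job, finder gives the robot as it stands.
- The arm moves only by the shell command python3 -m crank 'ROWS' [OPENING] [FORCE]. ROWS is a JSON list of rows, 1 to 10 of them, each of 6 numbers: dx, dy, dz in m, then a rotation vector rx, ry, rz in rad; each row shifts and turns the commanded pose from where the row before left it, along the tool's axes as they then stand; what a row does not reach is not made up. A row lasts 1/8 s, in which the tool goes at most 0.0625 m and 0.188 rad, less where a joint would pass 70% of its speed; a pose out of reach is approached as far as the arm can. OPENING is the opening from 0.0 (shut) to 1.0 (fully open), set as the command begins (- or left out keeps the last). The fingers move at their own pace and stop on an object; FORCE is the grip in N (left out, the last holds). Time passes only in rows, so rows that do not move let the fingers close. It prints the time, the measured TCP pose, the force, the opening and the grip force at its end.
- manip.get_state(): the state, without advancing time (a new reading comes with each control period).
- imaging.get_image(name): name is "side" or "top" or "wrist"; returns a dict with "image" (384x512x3 uint8, blue, green, red), "vfov" (degrees; the focal length in pixels is half the picture's height over the tangent of half this angle, whatever the lens; pixels are square), "cx", "cy" (the principal point, pixels), "R" (3x3) and "t" (3): a world point X has camera coordinates R X + t; the wrist camera has in their place "tool_from_camera" (4x4, takes a point from camera to tool coordinates, whose origin is the TCP and whose axes are the flange's). Camera axes: x right, y down, z forward; pixel columns grow to the right and rows downward; lengths in m; the calibration is good to about 2 mm. A picture is of the moment at which its call begins: read the wrist's pose just before it. There is no depth.
- job.sign_off(): hands the job in; it is judged then, once.
Trained networks look in the newest picture that a camera, given by its name, has taken for a name from the list of things; names that differ only in an ending like _2 or _b are one class to them, and where a whole thing is asked for, a point or a joint stands for the part that bears it (a point fixed in the world has none). Each returns a list of dicts, best first, with "conf" (0 to 1); they miss things now and then, are a little off and sometimes report something else, mostly with a low value. They report only what shows in the picture. A call takes as long as a camera call. They do not tell look-alikes from the thing itself.
- finder.search_frame(camera, thing): "centre" ([x, y, z] in m, in the coordinates of the camera as it stood for that picture, good to about 4 mm: the middle of the surface that is visible of it).
- finder.pinpoint(camera, thing): "centre" ([x, y, z] in m, in the coordinates of the camera as it stood for that picture, good to about 4 mm: a listed point, or the origin of a listed thing).
The state is a dict: "clock": time; "joints": joint angles; "qvel": joint speeds; "effort": joint torques, N m; "eef_pos": TCP position; "tool_rot": TCP orientation; "ft_force": force on the tool from outside, world axes, zero at the start; "wrist_torque": the same for the moment, N m; "grip_width": opening from 0.0 (shut) to 1.0 (fully open); "finger_force": force on a finger pad.
Only numpy, scipy, OpenCV 4.12 (cv2) and the standard library are available. Lean on these libraries where they do the work, as an engineer would, in place of code of your own. Each camera call takes 0.05 s, during which the arm holds its last target. There are 200 camera calls.

### The job

Take the blue carrier that holds the white ceramic parts by its tab and set it down on the open lower end of the tilted viewing stage, tab downhill, and let go of it. Then push it up the slope from behind, under the lips and past the red spring catch, until it is fully home: press it gently but firmly against the brass stop screw at the top for about a second, never ramming it, and leave it resting there with the catch sprung out behind it. Carry it upright so that no part falls out, and leave the empty carrier and everything else where it is.

Things in the scene. Friction and masses are not known exactly. Their poses are not given: they have to be found in the camera images.
- carrier: the carrier to load: blue flat tray 90 x 64 x 8 mm (length along its x, width along y), front (+x) corners bevelled by 8 mm, 0.19 to 0.35 kg; green inlay with six white ceramic wedges standing 2 mm above its top. Origin: centre of the underside; x points to the nose, away from the tab, z up. Nose at x = +45 mm, tail face at x = -45 mm. Starts flat on the bench
- carrier_tab (a point): top centre of the loaded carrier's upright grip tab, 32 mm above its underside at x = -40 mm; the tab is 10 mm thick (x), 30 mm wide (y), stands 24 mm above the tray's top and is flush with the tail face
- empty_carrier: an identical blue carrier with a black inlay and empty pockets, lying beside it; not to be used or moved
- stage_base: dark steel base plate of the tilting viewing stage, 300 x 130 x 10 mm, fixed to the bench; origin: centre of its underside, x towards the high end
- slide: aluminium sliding bed of the stage, fixed, rising at 8 degrees. Origin: on its surface and centre line at the low end, 26 mm above the bench; x uphill along the bed, z square to it. The bed runs from x = -20 to 284 mm, 126 mm wide. The carrier stays by friction anywhere on it; pushing takes about 1 to 4 N on the open bed and 3 to 8 N while it rubs along the catch, before the stop is felt
- guide_mouth (a point): bed centre line at bed x = 18 mm, mouth of the flared lead-in. The grey guides are 11 mm high and 12 mm thick; their inner faces stand 100 mm apart here, narrowing to 67 mm at bed x = 113 mm and then running straight to the top, so that the carrier has 1.5 mm to spare each side
- lip_entry (a point): bed centre line at bed x = 166 mm, where two grey hold-down lips begin; they run to the top and overhang the bed by 5 mm from each side, underside 11 mm and top 14 mm above the bed, so the carrier can only be slid in from below, not dropped in
- stop: steel stop bracket across the top of the bed, 67 mm wide, 20 mm high, fixed; origin: foot of its downhill face on the centre line (bed x = 266 mm), axes as the bed. Out of this face stands the brass stop screw (round nose 18 mm across, on the centre line, 9.5 mm above the bed) that the carrier's nose must bear on. See stop_bracket_top
- stop_bracket_top (a point): top centre of the stop bracket. The stop screw is set and locked anew each time and not measured: its nose stands anywhere from 4 to 16 mm downhill of the bracket's face (bed x = 250 to 262 mm), so the carrier's tail ends at bed x = 160 to 172 mm. Feel for it: press it with roughly 4 to 12 N; more than 20 N on it is ramming
- catch (a joint): spring catch, a red pawl 40 mm long in the right-hand (-y) guide, pivoted at its downhill end (bed x = 119 mm): 0 rad sprung out, about 0.2 rad while the carrier's side holds it back in line with the guide. It springs to 0 behind the carrier's tail once that is past bed x = 159 mm, and then blocks the way back. It presses 1 to 3 N sideways
- catch_tip (a point): top of the pawl's free end, about 9 mm above the bed
- loupe: black eye loupe, 38 mm across, 42 mm high; leave alone
- tweezers: steel tweezers lying flat, 120 mm long; leave alone
- step_block: steel step block, 75 x 50 x 50 mm; leave alone
- dispenser: white dispenser bottle, 56 mm across, 130 mm high; leave alone
- waffle_packs: clipped stack of chip trays, 51 x 51 x 20 mm; leave alone
- tape_reel: yellow component reel lying flat, 120 mm across, 16 mm high; leave alone
- brush: small brush lying flat, 150 mm long; leave alone
Mind the look-alikes: they are no part of the job. Leave any pink look-alike of the carrier alone.

How it is judged:
On the way, in this order (a step that is already met when the one before it is completed fails the run):
1. the carrier lies flat on the open lower end of the sloping bed between the flared guides, tab downhill, let go (z of carrier in the frame of slide between -0.003 and 0.003 m and x of stop in the frame of carrier above 0 m and x of carrier in the frame of slide between 0.02 and 0.115 m and y of carrier in the frame of slide between -0.012 and 0.012 m and angle between the x axis of carrier and the x axis of slide, either way round below 0.17 rad and contact force between the fingers and carrier below 0.1 N), for 0.2 s.
2. the carrier is pressed against the stop screw with 3 N or more for half a second (contact force between carrier and stop above 3 N), for 0.5 s.
At the end, for the whole second after the job is handed in: The loaded carrier lies still and flat on the sloping bed, tab downhill, its nose resting on the stop screw (contact over 0.05 N) and square (within 0.06 rad), the catch sprung out behind its tail (under 0.06 rad), and the robot touches nothing (z of carrier in the frame of slide between -0.003 and 0.003 m and x of stop in the frame of carrier above 0 m and contact force between carrier and stop above 0.05 N and y of carrier in the frame of stop between -0.004 and 0.004 m and angle between the x axis of carrier and the x axis of slide, either way round below 0.06 rad and value of joint catch below 0.06 rad and linear speed of carrier below 0.01 m/s and angular speed of carrier below 0.1 rad/s).
It fails at once if the carrier pushes on the stop (screw or bracket) with more than 20 N (contact force between carrier and stop above 20 N).
It fails at once if the carrier is slammed, jammed or pressed on the stage with more than 60 N in all (contact force between carrier and slide above 60 N).
It fails at once if the loaded carrier is tipped more than 0.6 rad (angle between carrier's own z axis and vertical above 0.6 rad).
It fails at once if the empty carrier or another thing on the bench is moved by more than 20 mm (distance of any of empty_carrier, loupe, tweezers, step_block, dispenser, waffle_packs, tape_reel, brush from where it was at the start of the episode above 0.02 m).
It also fails if it takes over 70 s, if anything falls off the work surface, if the arm or the gripper's body presses on something with over 40 N, if the wrist force passes 120 N, or if a joint passes its speed limit or range.

## Working session

There is one attempt and no reset: what is moved stays moved. The work goes in short steps, Python scripts to look and compute and a shell command to move; the robot and the scene stay as the last step left them, time stands still between calls to the robot, and variables do not carry over. Pictures are saved under pics/ and viewed, at most 10 in all, crops included, and the job is handed in when it is done.

```bash
mkdir -p pics
cat > h.py <<'E'
import numpy as np, cv2
from bench import manip, imaging, job, finder
from scipy.spatial.transform import Rotation as Ro
def shot(n):
    s=manip.get_state(); d=imaging.get_image(n)
    if n=="wrist":
        T=np.eye(4);T[:3,:3]=Ro.from_quat(s["tool_rot"]).as_matrix();T[:3,3]=s["eef_pos"]
        W=T@np.array(d["tool_from_camera"])
    else:
        W=np.eye(4);R=np.array(d["R"]);W[:3,:3]=R.T;W[:3,3]=-R.T@np.array(d["t"])
    d["W"]=W;d["f"]=d["image"].shape[0]/2/np.tan(np.radians(d["vfov"])/2);return d
def tow(d,c): return (d["W"]@np.append(c,1))[:3]
def pix(d,X):
    c=np.linalg.inv(d["W"])@np.append(X,1);return [round(d["cx"]+d["f"]*c[0]/c[2]),round(d["cy"]+d["f"]*c[1]/c[2])]
def ray(d,u,v,z):
    r=d["W"][:3,:3]@np.array([(u-d["cx"])/d["f"],(v-d["cy"])/d["f"],1]);o=d["W"][:3,3];return o+r*(z-o[2])/r[2]
def find(d,n,names,k=3):
    for t in names:
        for fn in ("pinpoint",):
            for r in getattr(finder,fn)(n,t)[:k]:
                X=tow(d,r["centre"]);print(n,t,round(r["conf"],2),X.round(4),pix(d,X))
E
python3 - <<'E'
from h import *
np.set_printoptions(suppress=True)
a=[]
for n in("top","side"):
    d=shot(n);cv2.imwrite(f"pics/{n}0.png",d["image"])
    find(d,n,["carrier","carrier_tab","guide_mouth","lip_entry","stop_bracket_top","catch_tip","slide"])
s=manip.get_state();print(s["clock"],s["eef_pos"],Ro.from_quat(s["tool_rot"]).as_matrix().round(3),s["ft_force"])
E
```

```text
top carrier 0.86 [ 0.5924 -0.2632  0.    ] [330, 178]
top carrier 0.84 [ 0.6285 -0.4084 -0.002 ] [374, 166]
top carrier_tab 0.75 [ 0.5894 -0.4228  0.031 ] [382, 176]
top carrier_tab 0.69 [ 0.5784 -0.3012  0.0332] [344, 180]
top guide_mouth 0.92 [ 0.5491 -0.0501  0.0265] [265, 191]
top guide_mouth 0.53 [ 0.445  -0.2787  0.002 ] [337, 223]
top lip_entry 0.95 [0.5468 0.0992 0.049 ] [217, 191]
top stop_bracket_top 0.69 [0.5472 0.0985 0.0463] [217, 191]
top stop_bracket_top 0.64 [0.5431 0.2025 0.0843] [181, 192]
top catch_tip 0.52 [0.571  0.0837 0.0592] [222, 183]
top slide 0.78 [ 0.5443 -0.065   0.0283] [270, 192]
top slide 0.73 [ 0.6443  0.4086 -0.0017] [123, 165]
top slide 0.26 [ 0.578  -0.3028  0.0314] [345, 180]
side carrier 0.63 [ 0.6349 -0.4123 -0.0008] [277, 126]
side carrier 0.6 [ 0.5976 -0.2687  0.0006] [271, 150]
side carrier_tab 0.63 [ 0.5931 -0.4218  0.0344] [288, 121]
side carrier_tab 0.53 [ 0.5848 -0.3012  0.0302] [278, 140]
side guide_mouth 0.91 [ 0.5527 -0.047   0.026 ] [258, 189]
side guide_mouth 0.24 [ 0.3336 -0.4207 -0.0014] [350, 146]
side lip_entry 0.68 [0.5463 0.0974 0.0522] [240, 217]
side lip_entry 0.41 [ 0.5517 -0.0472  0.0324] [259, 188]
side stop_bracket_top 0.65 [0.5474 0.2065 0.085 ] [222, 238]
side catch_tip 0.43 [ 0.5523 -0.044   0.0319] [258, 189]
side catch_tip 0.41 [0.5772 0.0921 0.0593] [232, 211]
side catch_tip 0.27 [ 0.5501 -0.0656  0.0293] [261, 185]
side slide 0.61 [ 0.5493 -0.0674  0.0274] [262, 185]
0.8 [ 0.21666467 -0.63925552  0.23131215] [[ 0.947  0.321  0.   ]
 [ 0.321 -0.947  0.   ]
 [ 0.    -0.    -1.   ]] [ 0.48558978  1.10092873 -0.21733873]
```

Run:
```python
import cv2
a=cv2.imread("pics/top0.png")
cv2.imwrite("pics/top0c.png",cv2.resize(a[120:270,150:440],None,fx=2.75,fy=2.75,interpolation=cv2.INTER_CUBIC))
```

```text
(no output)
```

View pics/top0.png

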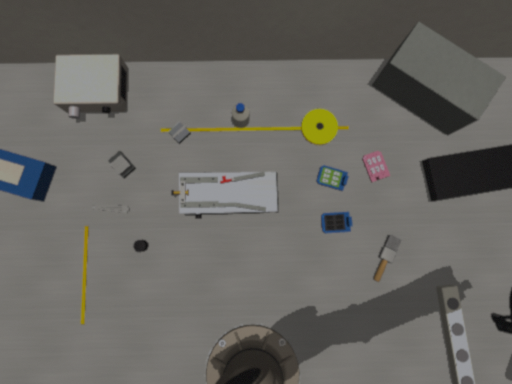

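View pics/top0c.png

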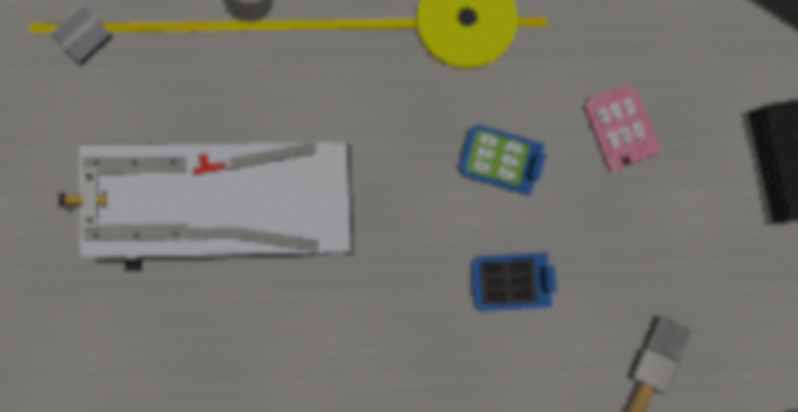

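Candidates: the blue tray with green inlay and white wedges at (331,178), the blue tray with black inlay at (336,222), and the pink look-alike at (376,166). I choose (331,178); its tab is on the right (-y) side. The stage runs along +y, with its low end at pixel (277,192). I'll move above the chosen tray for a close crop.

```bash
python3 -m crank '[[0.055,-0.0255,0,0,0,0],[0.055,-0.0255,0,0,0,0],[0.055,-0.0255,0,0,0,0],[0.055,-0.0255,0,0,0,0],[0.055,-0.0255,0,0,0,0],[0.055,-0.0255,0,0,0,0],[0.055,-0.0255,0,0,0,0],[0.055,-0.0255,0,0,0,0],[0,0,0,0,0,0.17],[0,0,0,0,0,0.17]]' 0.6
python3 -m crank '[[0,0,0,0,0,0.17],[0,0,0,0,0,0.17],[0,0,0,0,0,0],[0,0,0,0,0,0]]'
python3 - <<'E'
from h import *
d=shot("wrist");cv2.imwrite("pics/w1.png",d["image"])
find(d,"wrist",["carrier","carrier_tab","guide_mouth","slide"])
s=manip.get_state();print(s["clock"],s["eef_pos"],Ro.from_quat(s["tool_rot"]).as_matrix().round(3).tolist(),s["ft_force"],np.array(d["tool_from_camera"]).round(3).tolist())
E
```

```text
clock: 2.05
eef_pos: [0.5684, -0.3041, 0.2312]
tool_rot: [1.0, -0.009, -0.0, -0.0]
ft_force: [0.7, -0.3, -0.4]
grip_width: 0.602
finger_force: 0.0
clock: 2.55
eef_pos: [0.568, -0.3047, 0.2313]
tool_rot: [0.985, -0.174, 0.0, -0.0]
ft_force: [-1.1, -0.4, -0.1]
grip_width: 0.6
finger_force: 0.0
wrist carrier 0.69 [ 0.6304 -0.4056 -0.0018] [321, 85]
wrist carrier 0.69 [ 0.3312 -0.4217  0.0021] [396, 299]
wrist carrier 0.59 [ 0.5953 -0.2689  0.0008] [220, 155]
wrist carrier_tab 0.96 [ 0.5897 -0.426   0.0306] [356, 113]
wrist carrier_tab 0.84 [ 0.5775 -0.3019  0.0362] [251, 164]
wrist guide_mouth 0.65 [ 0.5517 -0.043   0.0279] [58, 255]
wrist guide_mouth 0.41 [ 0.4508 -0.268  -0.0011] [260, 258]
wrist slide 0.63 [ 0.5491 -0.0655  0.0251] [77, 250]
2.8 [ 0.56785984 -0.30490991  0.23131812] [[0.939, -0.345, 0.0], [-0.345, -0.939, 0.0], [0.0, -0.0, -1.0]] [0.021053   0.80946563 0.00783702] [[-0.0, -0.964, -0.266, 0.067], [1.0, -0.0, 0.0, -0.001], [-0.0, -0.266, 0.964, -0.142], [0.0, 0.0, 0.0, 1.0]]
```

View pics/w1.png

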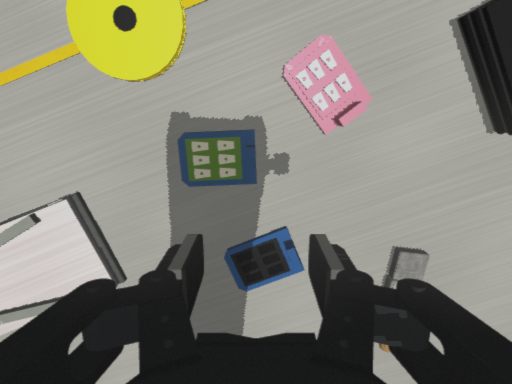

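The crop confirms the choice: green inlay with six white wedges at (218,158) and the tab at its right end (252,157). The empty black one is at (265,258) and the pink one at (327,84). Next I fit yaw and edges by colour.

```bash
cat > fit.py <<'E'
from h import *
def fit(d,box,z):
    im=d["image"];hsv=cv2.cvtColor(im,cv2.COLOR_BGR2HSV);H,S,V=cv2.split(hsv)
    x0,x1,y0,y1=box;out={}
    for nm,lo,hi in(("green",38,85),("bluegreen",38,125)):
        m=((H>lo)&(H<hi)&(S>90)&(V>25)).astype(np.uint8);k=np.zeros_like(m);k[y0:y1,x0:x1]=m[y0:y1,x0:x1]
        c=max(cv2.findContours(k,cv2.RETR_EXTERNAL,cv2.CHAIN_APPROX_NONE)[0],key=cv2.contourArea)[:,0]
        P=np.array([ray(d,u,v,z)[:2] for u,v in c])
        r=cv2.minAreaRect((P*1000).astype(np.float32));print(nm,len(c),np.round(r[0],1),np.round(r[1],1),round(r[2],1),"pixbox",c.min(0),c.max(0))
E
python3 - <<'E'
from fit import *
d=shot("wrist");fit(d,(165,275,115,200),0.008)
E
```

```text
green 185 [ 594.3 -261. ] [62.8 49.1] 72.5 pixbox [185 137] [241 180]
bluegreen 241 [ 593.2 -264.9] [88.6 63.2] 72.5 pixbox [178 130] [255 186]
```

```bash
python3 -m crank '[[0,0,0,0,0,-0.047],[0.012,-0.0064,0.04,0,0,0],[0,0,0.05,0,0,0],[0,0,0.05,0,0,0],[0,0,0.04,0,0,0],[0,0,0,0,0,0]]' 0.5
python3 - <<'E'
from h import *
d=shot("wrist");cv2.imwrite("pics/w2.png",d["image"]);find(d,"wrist",["carrier_tab","carrier"])
s=manip.get_state();print(s["eef_pos"],pix(d,[.5812,-.303,.032]))
E
```

```text
clock: 3.6
eef_pos: [0.5795, -0.3015, 0.0486]
tool_rot: [0.988, -0.152, -0.003, -0.001]
ft_force: [0.7, 0.7, 0.6]
grip_width: 0.495
finger_force: 0.0
wrist carrier_tab 0.83 [ 0.5804 -0.3012  0.0378] [256, 239]
wrist carrier_tab 0.78 [ 0.5883 -0.4238  0.0305] [479, 153]
wrist carrier 0.93 [ 0.6278 -0.4077 -0.0033] [404, 89]
wrist carrier 0.61 [ 0.5955 -0.2672  0.0036] [197, 210]
[ 0.58228151 -0.30284465  0.05323588] [259, 232]
```

View pics/w2.png

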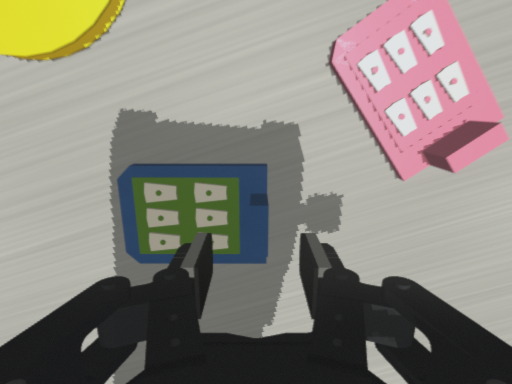

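Tray is straight in the picture with the tab centred between the fingertips (210 and 305, tab at ~258). I descend and grip.

```bash
python3 -m crank '[[0,0,0.02,0,0,0],[0,0,0.01,0,0,0],[0,0,0.007,0,0,0],[0,0,0,0,0,0],[0,0,0,0,0,0]]' 
python3 -m crank '[[0,0,0,0,0,0],[0,0,0,0,0,0],[0,0,0,0,0,0],[0,0,0,0,0,0],[0,0,0,0,0,0],[0,0,0,0,0,0]]' 0 50
```

```text
clock: 4.38
eef_pos: [0.5815, -0.3024, 0.0146]
tool_rot: [0.988, -0.153, 0.0, 0.0]
ft_force: [0.9, 0.8, -0.7]
grip_width: 0.498
finger_force: 0.0
clock: 5.12
eef_pos: [0.5815, -0.3026, 0.0148]
tool_rot: [0.988, -0.153, 0.0, 0.0]
ft_force: [-0.8, -0.4, 5.9]
grip_width: 0.103
finger_force: 49.7
```

```bash
python3 -m crank '[[0,0,-0.01,0,0,0],[0,0,-0.03,0,0,0],[0,0,-0.05,0,0,0],[0,0,-0.04,0,0,0],[0,0,0,0,0,0],[0,0,0,0,0,0]]'
python3 - <<'E'
from fit import *
d=shot("wrist");cv2.imwrite("pics/w3.png",d["image"]);find(d,"wrist",["guide_mouth","lip_entry","stop_bracket_top","slide","carrier"])
s=manip.get_state();z=s["eef_pos"][2];print(s["eef_pos"],Ro.from_quat(s["tool_rot"]).as_matrix().round(4).tolist());
try: fit(d,(60,300,100,300),z-.0065)
except Exception as e: print(e)
d=shot("top");find(d,"top",["guide_mouth","lip_entry","stop_bracket_top","slide"])
im=d["image"];g=im.min(2).astype(int);cr=g[165:220,170:285]
print(np.percentile(cr,[10,50,90]))
m=np.zeros(g.shape,np.uint8);m[165:220,170:285]=cr>165
c=max(cv2.findContours(m,cv2.RETR_EXTERNAL,cv2.CHAIN_APPROX_NONE)[0],key=cv2.contourArea)[:,0]
# edges: long sides at approx slope plane
P=[]
for u,v in c:
    X=ray(d,u,v,.05)
    X=ray(d,u,v,.026+(X[1]+.066)*np.tan(np.radians(8)));P.append(X[:2])
P=np.array(P);print(len(P),P.min(0),P.max(0),cv2.minAreaRect((P*1000).astype(np.float32)))
E
```

```text
clock: 5.88
eef_pos: [0.5809, -0.3021, 0.144]
tool_rot: [0.988, -0.152, -0.0, -0.0]
ft_force: [0.4, 0.3, -2.8]
grip_width: 0.107
finger_force: 48.9
wrist guide_mouth 0.79 [ 0.5523 -0.0462  0.0277] [7, 297]
wrist guide_mouth 0.34 [ 0.5522 -0.0656  0.0262] [27, 290]
wrist slide 0.64 [ 0.5521 -0.0642  0.0273] [25, 291]
wrist carrier 0.76 [ 0.6293 -0.4084 -0.0075] [353, 95]
wrist carrier 0.64 [ 0.5936 -0.2668  0.1311] [187, 236]
[ 0.58093428 -0.30216375  0.14345653] [[0.9535, -0.3015, -0.0013], [-0.3015, -0.9535, 0.0006], [-0.0014, -0.0002, -1.0]]
green 543 [ 594.4 -259.6] [63.6 49.3] 72.4 pixbox [104 197] [232 285]
bluegreen 790 [ 593.8 -264.3] [90.1 65.4] 72.0 pixbox [ 87 180] [267 297]
top guide_mouth 0.61 [ 0.5469 -0.0464  0.0299] [264, 191]
top lip_entry 0.84 [0.5454 0.0987 0.0451] [217, 192]
top lip_entry 0.39 [0.5444 0.0608 0.0008] [230, 194]
top stop_bracket_top 0.7 [0.5466 0.2011 0.0841] [182, 190]
top slide 0.8 [ 0.5438 -0.0645  0.0298] [270, 192]
[118. 138. 170.]
232 [ 0.49112345 -0.08216438] [0.60565344 0.18958001] ((547.4920043945312, 53.65571594238281), (114.53068542480469, 271.5989074707031), 0.3824475109577179)
```

View pics/w3.png

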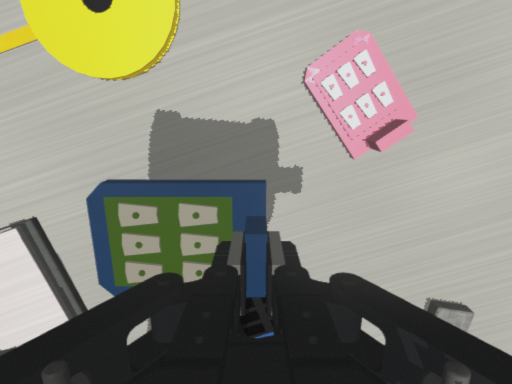

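Carrier is held level and square by the tab (tab at (257,250), nose to the left at x≈88). I turn it to the bed's direction, carry it over, and tilt it 8°.

```bash
python3 -m crank '[[0,0,0,0,0,-0.159],[0,0,0,0,0,-0.159],[-0.0058,-0.03,0.0,0,0,0],[-0.0058,-0.05,0.005,0,0,0],[-0.0058,-0.05,0.01,0,0,0],[-0.0058,-0.05,0.015,0,0,0],[-0.0058,-0.04,0.015,0,0,0],[0,-0.018,0,0.07,0,0],[0,0,0,0.0696,0,0],[0,0,0,0,0,0]]'
python3 - <<'E'
from fit import *
s=manip.get_state();print(s["eef_pos"],Ro.from_quat(s["tool_rot"]).as_matrix().round(4).tolist())
d=shot("wrist");cv2.imwrite("pics/w4.png",d["image"]);find(d,"wrist",["guide_mouth","lip_entry","stop_bracket_top","slide","catch_tip","carrier"],2)
d=shot("side");cv2.imwrite("pics/s4.png",d["image"])
E
```

```text
clock: 7.68
eef_pos: [0.5494, -0.0661, 0.0992]
tool_rot: [0.998, 0.005, -0.0, -0.07]
ft_force: [-0.0, -0.5, -2.6]
grip_width: 0.106
finger_force: 49.2
[ 0.54942418 -0.06614273  0.09919309] [[1.0, 0.0091, -0.0014], [0.0092, -0.9903, 0.1388], [-0.0001, -0.1388, -0.9903]]
wrist guide_mouth 0.29 [0.5496 0.1023 0.0488] [35, 203]
wrist lip_entry 0.91 [0.5501 0.1027 0.0482] [35, 202]
wrist slide 0.67 [ 0.5506 -0.0676  0.0275] [272, 205]
wrist catch_tip 0.62 [0.5732 0.0925 0.0544] [35, 173]
wrist carrier 0.64 [ 0.55   -0.0248  0.0926] [182, 238]
```

View pics/w4.png

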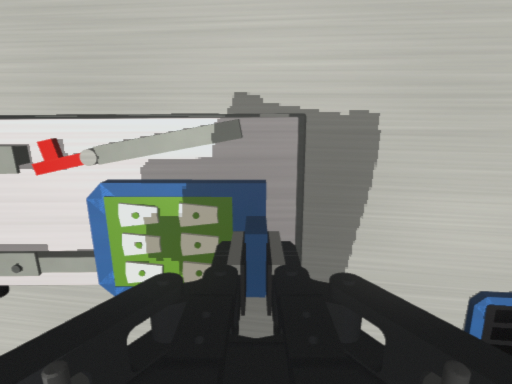

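The carrier hovers square over the bed's lower end, inside the flared guides (bed edge at row 116 parallel to the tray's edge at row 182; catch at (50,160)). I lower it.

```bash
python3 -m crank '[[0,0.002,0.025,0,0,0],[0,0.002,0.02,0,0,0],[0,0,0.008,0,0,0],[0,0,0,0,0,0]]'
python3 -m crank '[[0,0,0.002,0,0,0],[0,0,0,0,0,0],[0,0,0,0,0,0]]'
```

```text
clock: 8.57
eef_pos: [0.5493, -0.061, 0.0462]
tool_rot: [0.998, 0.006, -0.001, -0.07]
ft_force: [0.1, -0.4, -2.3]
grip_width: 0.101
finger_force: 49.2
clock: 8.95
eef_pos: [0.5496, -0.0611, 0.0447]
tool_rot: [0.998, 0.006, -0.0, -0.07]
ft_force: [-0.6, 0.2, -1.7]
grip_width: 0.105
finger_force: 49.2
```

```bash
python3 -m crank '[[0,0,0.001,0,0,0],[0,0,0,0,0,0]]'
python3 -m crank '[[0,0,0.001,0,0,0],[0,0,0,0,0,0]]'
python3 -c "
from h import *
s=manip.get_state();print(s['eef_pos'],s['ft_force'])"
```

```text
clock: 9.2
eef_pos: [0.5494, -0.0608, 0.0433]
tool_rot: [0.998, 0.006, -0.0, -0.07]
ft_force: [0.3, -0.2, -1.4]
grip_width: 0.107
finger_force: 49.2
clock: 9.45
eef_pos: [0.5494, -0.0607, 0.0422]
tool_rot: [0.998, 0.006, -0.0, -0.07]
ft_force: [0.4, -0.0, -2.3]
grip_width: 0.103
finger_force: 49.2
[ 0.54939522 -0.06070244  0.04224173] [ 0.38222495 -0.02376996 -2.27238207]
```

```bash
python3 -m crank '[[0,0,0.001,0,0,0],[0,0,0,0,0,0]]'
python3 -m crank '[[0,0,0.0007,0,0,0],[0,0,0,0,0,0]]' | grep -E "eef|ft"
```

```text
clock: 9.7
eef_pos: [0.5495, -0.0606, 0.0415]
tool_rot: [0.998, 0.006, -0.0, -0.07]
ft_force: [-1.5, -1.2, 3.3]
grip_width: 0.102
finger_force: 49.9
eef_pos: [0.5495, -0.0606, 0.0415]
ft_force: [-7.6, -2.1, 18.4]
```

Contact felt. I back off slightly, release, and lift clear.

```bash
python3 -m crank '[[0,0,-0.0007,0,0,0],[0,0,0,0,0,0]]' | grep -E "eef|ft"
python3 -m crank '[[0,0,0,0,0,0],[0,0,0,0,0,0],[0,0,0,0,0,0],[0,0,0,0,0,0]]' 0.4
python3 -m crank '[[0,0,-0.01,0,0,0],[0,0,-0.03,0,0,0],[0,0,-0.04,0,0,0],[0,0,0,0,0,0],[0,0,0,0,0,0]]'
python3 - <<'E'
from fit import *
s=manip.get_state();print(s["eef_pos"],s["ft_force"])
d=shot("wrist");cv2.imwrite("pics/w5.png",d["image"]);find(d,"wrist",["lip_entry","stop_bracket_top","slide","catch_tip","carrier","carrier_tab"],2)
E
```

```text
eef_pos: [0.5495, -0.0606, 0.0415]
ft_force: [-2.3, -0.7, 6.4]
clock: 10.7
eef_pos: [0.5494, -0.0605, 0.0413]
tool_rot: [0.998, 0.006, -0.0, -0.07]
ft_force: [0.6, -0.2, 0.2]
grip_width: 0.4
finger_force: 0.0
clock: 11.32
eef_pos: [0.5495, -0.0718, 0.1208]
tool_rot: [0.998, 0.006, -0.0, -0.07]
ft_force: [0.0, 0.1, -0.3]
grip_width: 0.399
finger_force: 0.0
[ 0.54948611 -0.07178243  0.12081752] [ 0.0390822   0.06927941 -0.28563379]
wrist lip_entry 0.88 [0.5464 0.102  0.0476] [53, 198]
wrist slide 0.72 [ 0.5491 -0.0678  0.0274] [268, 198]
wrist slide 0.27 [ 4.482e-01 -2.695e-01 -4.000e-04] [499, 312]
wrist catch_tip 0.97 [0.5733 0.094  0.0528] [52, 166]
wrist carrier 0.75 [ 0.552  -0.0214  0.033 ] [208, 193]
wrist carrier_tab 0.61 [ 0.5494 -0.062   0.06  ] [255, 210]
```

View pics/w5.png

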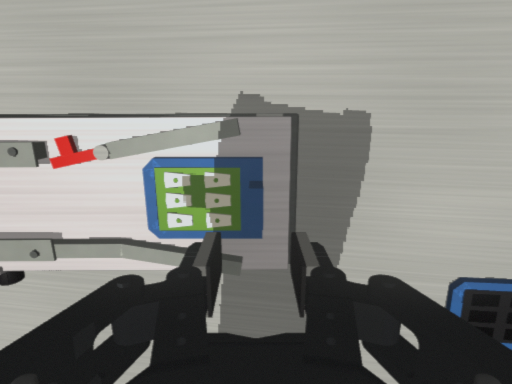

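Carrier lies flat, centred and square at the low end (tray columns 145–263, rows 157–239), all six parts in, fingers free. Now I shut the fingers and go behind its tail.

```bash
python3 -m crank '[[0,0.03,0,0,0,0],[0,0.025,0,0,0,0],[0,0,0.03,0,0,0],[0,0,0.03,0,0,0],[0,0,0.02,0,0,0],[0,0,0.008,0,0,0],[0,0,0,0,0,0],[0,0,0,0,0,0]]' 0 40
python3 - <<'E'
from h import *
s=manip.get_state();print(s["eef_pos"],s["ft_force"],Ro.from_quat(s["tool_rot"]).as_matrix().round(4).tolist())
O=np.array([.5495,-.0655,.026]);a=np.radians(8);print("s",(s["eef_pos"]-O)@[0,np.cos(a),np.sin(a)],"h",(s["eef_pos"]-O)@[0,-np.sin(a),np.cos(a)])
E
```

```text
clock: 12.68
eef_pos: [0.5506, -0.1142, 0.0265]
tool_rot: [0.998, 0.006, 0.0, -0.07]
ft_force: [-0.2, 0.2, 1.4]
grip_width: -0.004
finger_force: 0.0
[ 0.55057861 -0.11415846  0.02653672] [-0.19548958  0.22690731  1.42239802] [[0.9999, 0.0116, -0.0005], [0.0116, -0.9902, 0.1389], [0.0011, -0.1389, -0.9903]]
s -0.0481102201527529 h 0.00730344530808007
```

```bash
python3 -m crank '[[0,-0.02,0,0,0,0],[0,-0.01,0,0,0,0],[0,-0.008,0,0,0,0],[0,-0.008,0,0,0,0],[0,-0.008,0,0,0,0],[0,-0.008,0,0,0,0],[0,-0.008,0,0,0,0]]'
python3 -m crank '[[0,-0.01,0,0,0,0],[0,-0.01,0,0,0,0],[0,-0.01,0,0,0,0],[0,-0.01,0,0,0,0],[0,0,0,0,0,0]]'
python3 - <<'E'
from fit import *
s=manip.get_state();print(s["eef_pos"],s["ft_force"])
d=shot("wrist");cv2.imwrite("pics/w6.png",d["image"]);find(d,"wrist",["lip_entry","stop_bracket_top","catch_tip","carrier","carrier_tab"],1)
E
```

```text
clock: 13.55
eef_pos: [0.5493, -0.0443, 0.0356]
tool_rot: [0.998, 0.006, -0.0, -0.07]
ft_force: [0.6, -4.6, 3.4]
grip_width: -0.002
finger_force: 2.1
clock: 14.18
eef_pos: [0.5486, -0.004, 0.0411]
tool_rot: [0.998, 0.006, -0.001, -0.07]
ft_force: [-0.8, 0.8, -0.2]
grip_width: 0.004
finger_force: 0.0
[ 0.54855726 -0.00395377  0.04109585] [-0.76065615  0.82888799 -0.16637705]
wrist lip_entry 0.63 [0.5485 0.1027 0.0482] [51, 240]
wrist catch_tip 0.82 [0.5746 0.0963 0.0568] [41, 197]
wrist carrier 0.75 [0.5491 0.0549 0.0454] [141, 244]
wrist carrier_tab 0.88 [0.5462 0.014  0.0735] [202, 286]
```

View pics/w6.png

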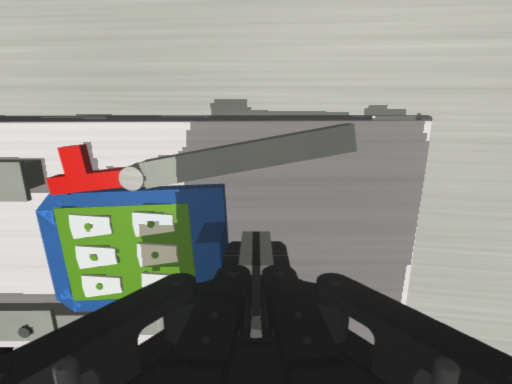

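Carrier has moved up square, nose at column ~45 just reaching the red catch, the finger (240,250) right behind the tail (228). I continue more slowly.

```bash
python3 -m crank '[[0,-0.005,0,0,0,0],[0,-0.005,0,0,0,0],[0,-0.005,0,0,0,0],[0,-0.005,0,0,0,0],[0,-0.005,0,0,0,0]]'
python3 -m crank '[[0,-0.005,0,0,0,0],[0,-0.005,0,0,0,0],[0,-0.005,0,0,0,0],[0,-0.005,0,0,0,0],[0,-0.005,0,0,0,0]]'
python3 - <<'E'
from fit import *
s=manip.get_state();print(s["eef_pos"],s["ft_force"])
d=shot("top");find(d,"top",["carrier","carrier_tab","stop_bracket_top","catch_tip"],2)
d=shot("wrist");find(d,"wrist",["lip_entry","catch_tip","carrier","carrier_tab"],1)
E
```

```text
clock: 15.1
eef_pos: [0.5483, 0.0202, 0.0446]
tool_rot: [0.998, 0.006, -0.001, -0.07]
ft_force: [-1.0, -3.5, -0.8]
grip_width: -0.001
finger_force: 1.8
clock: 15.72
eef_pos: [0.5482, 0.0449, 0.0481]
tool_rot: [0.998, 0.006, -0.0, -0.07]
ft_force: [-1.1, -3.9, -0.6]
grip_width: 0.002
finger_force: 1.5
[0.54815727 0.04493295 0.04807304] [-1.1328978  -3.89641494 -0.64380264]
top carrier 0.97 [0.5433 0.1048 0.0496] [215, 192]
top carrier 0.84 [ 6.282e-01 -4.100e-01  1.000e-04] [374, 166]
top carrier_tab 0.71 [0.5417 0.0637 0.0761] [228, 192]
top carrier_tab 0.57 [ 0.587  -0.4201  0.033 ] [382, 177]
top stop_bracket_top 0.47 [0.5459 0.202  0.0869] [181, 191]
top catch_tip 0.38 [0.5731 0.0848 0.0578] [221, 182]
wrist lip_entry 0.42 [0.5787 0.0952 0.0563] [148, 190]
wrist catch_tip 0.79 [0.579  0.095  0.0564] [149, 189]
wrist carrier 0.77 [0.5473 0.1025 0.0509] [145, 246]
wrist carrier_tab 0.66 [0.5428 0.0601 0.0811] [208, 295]
```

```bash
python3 -m crank '[[0,-0.004,0,0,0,0],[0,-0.004,0,0,0,0],[0,-0.004,0,0,0,0]]'|grep -E "eef|ft"
python3 -m crank '[[0,-0.004,0,0,0,0],[0,-0.004,0,0,0,0],[0,-0.004,0,0,0,0]]'|grep -E "eef|ft"
python3 -m crank '[[0,-0.002,0,0,0,0]]'|grep -E "eef|ft"
python3 -m crank '[[0,-0.002,0,0,0,0]]'|grep -E "eef|ft"
```

```text
eef_pos: [0.548, 0.0564, 0.0497]
ft_force: [-1.1, -4.7, -0.9]
eef_pos: [0.5478, 0.0686, 0.0514]
ft_force: [-0.7, -4.5, 0.0]
eef_pos: [0.5478, 0.0707, 0.0517]
ft_force: [-0.6, -3.6, -0.4]
eef_pos: [0.5478, 0.0724, 0.0519]
ft_force: [-2.1, -4.0, -0.4]
```

Baseline push is ~4 N. Now I feel for the stop in 0.5 mm rows, halting as soon as the reading rises.

```bash
ok(){ tee /tmp/o|grep -E "eef|ft"|tr '\n' ' ';echo; awk -F'[][,]' '/ft_force/{exit ($3<-6.8)}' /tmp/o; }
python3 -m crank '[[0,-0.001,0,0,0,0],[0,-0.001,0,0,0,0],[0,-0.0005,0,0,0,0]]'|ok &&
python3 -m crank '[[0,-0.0005,0,0,0,0],[0,0,0,0,0,0]]'|ok &&
python3 -m crank '[[0,-0.0005,0,0,0,0],[0,0,0,0,0,0]]'|ok &&
python3 -m crank '[[0,-0.0005,0,0,0,0],[0,0,0,0,0,0]]'|ok &&
python3 -m crank '[[0,-0.0005,0,0,0,0],[0,0,0,0,0,0]]'|ok &&
python3 -m crank '[[0,-0.0005,0,0,0,0],[0,0,0,0,0,0]]'|ok &&
python3 -m crank '[[0,-0.0005,0,0,0,0],[0,0,0,0,0,0]]'|ok &&
python3 -m crank '[[0,-0.0005,0,0,0,0],[0,0,0,0,0,0]]'|ok &&
python3 -m crank '[[0,-0.0005,0,0,0,0],[0,0,0,0,0,0]]'|ok &&
python3 -m crank '[[0,-0.0005,0,0,0,0],[0,0,0,0,0,0]]'|ok
```

```text
eef_pos: [0.5477, 0.0747, 0.0523] ft_force: [-1.9, -4.0, -0.3] 
eef_pos: [0.5478, 0.0753, 0.0523] ft_force: [-3.0, -1.6, 0.2] 
eef_pos: [0.5478, 0.0758, 0.0524] ft_force: [-2.6, -2.6, -0.7] 
eef_pos: [0.5478, 0.0763, 0.0525] ft_force: [-2.6, -2.8, -0.5] 
eef_pos: [0.5478, 0.0768, 0.0526] ft_force: [-2.0, -2.3, -1.8] 
eef_pos: [0.5483, 0.0775, 0.0528] ft_force: [0.2, -0.7, -1.3] 
eef_pos: [0.5481, 0.0778, 0.0528] ft_force: [0.0, -0.7, -0.3] 
eef_pos: [0.5479, 0.0782, 0.0529] ft_force: [0.4, -1.2, 1.0] 
eef_pos: [0.5479, 0.0786, 0.0529] ft_force: [0.7, -3.1, 1.6] 
eef_pos: [0.5478, 0.0791, 0.0529] ft_force: [0.6, -3.9, 2.2]
```

The catch seems to have sprung out at y≈0.077 (the force dropped). I continue.

```bash
ok(){ tee /tmp/o|grep -E "eef|ft"|tr '\n' ' ';echo; awk -F'[][,]' '/ft_force/{exit ($3<-6)}' /tmp/o; }
python3 -m crank '[[0,-0.0005,0,0,0,0],[0,0,0,0,0,0]]'|ok &&
python3 -m crank '[[0,-0.0005,0,0,0,0],[0,0,0,0,0,0]]'|ok &&
python3 -m crank '[[0,-0.0005,0,0,0,0],[0,0,0,0,0,0]]'|ok &&
python3 -m crank '[[0,-0.0005,0,0,0,0],[0,0,0,0,0,0]]'|ok &&
python3 -m crank '[[0,-0.0005,0,0,0,0],[0,0,0,0,0,0]]'|ok &&
python3 -m crank '[[0,-0.0005,0,0,0,0],[0,0,0,0,0,0]]'|ok &&
python3 -m crank '[[0,-0.0005,0,0,0,0],[0,0,0,0,0,0]]'|ok &&
python3 -m crank '[[0,-0.0005,0,0,0,0],[0,0,0,0,0,0]]'|ok &&
python3 -m crank '[[0,-0.0005,0,0,0,0],[0,0,0,0,0,0]]'|ok &&
python3 -m crank '[[0,-0.0005,0,0,0,0],[0,0,0,0,0,0]]'|ok &&
python3 -m crank '[[0,-0.0005,0,0,0,0],[0,0,0,0,0,0]]'|ok &&
python3 -m crank '[[0,-0.0005,0,0,0,0],[0,0,0,0,0,0]]'|ok
```

```text
eef_pos: [0.5478, 0.0796, 0.053] ft_force: [0.1, -3.2, 1.8] 
eef_pos: [0.5478, 0.0802, 0.0531] ft_force: [1.1, -3.8, 2.5] 
eef_pos: [0.5478, 0.0807, 0.0531] ft_force: [0.1, -4.4, 2.2] 
eef_pos: [0.5478, 0.0812, 0.0532] ft_force: [0.7, -3.0, 1.5] 
eef_pos: [0.5478, 0.0817, 0.0533] ft_force: [0.3, -3.1, 2.2] 
eef_pos: [0.5477, 0.0822, 0.0533] ft_force: [1.0, -3.8, 2.2] 
eef_pos: [0.5477, 0.0827, 0.0534] ft_force: [0.7, -3.7, 3.4] 
eef_pos: [0.5477, 0.0832, 0.0534] ft_force: [0.5, -2.8, 1.5] 
eef_pos: [0.5477, 0.0837, 0.0535] ft_force: [0.5, -3.2, 2.1] 
eef_pos: [0.5477, 0.0842, 0.0536] ft_force: [0.4, -2.2, 1.6] 
eef_pos: [0.5477, 0.0847, 0.0537] ft_force: [0.4, -3.5, 2.5] 
eef_pos: [0.5477, 0.0847, 0.0537] ft_force: [0.2, -5.0, 2.3]
```

```bash
ok(){ tee /tmp/o|grep -E "eef|ft"|tr '\n' ' ';echo; awk -F'[][,]' '/ft_force/{exit ($3<-9)}' /tmp/o; }
python3 -m crank '[[0,-0.0003,0,0,0,0],[0,0,0,0,0,0]]'|ok &&
python3 -m crank '[[0,-0.0003,0,0,0,0],[0,0,0,0,0,0]]'|ok &&
python3 -m crank '[[0,-0.0003,0,0,0,0],[0,0,0,0,0,0]]'|ok &&
python3 -m crank '[[0,-0.0003,0,0,0,0],[0,0,0,0,0,0]]'|ok
```

```text
eef_pos: [0.5477, 0.0848, 0.0537] ft_force: [0.8, -6.6, 1.8] 
eef_pos: [0.5477, 0.0848, 0.0537] ft_force: [0.1, -6.9, 2.0] 
eef_pos: [0.5477, 0.0848, 0.0537] ft_force: [1.8, -9.6, 2.1]
```

The stop is felt: position stays at y=0.0848 while the force climbs. A touch more, then hold for about a second.

```bash
python3 -m crank '[[0,-0.0002,0,0,0,0],[0,0,0,0,0,0],[0,0,0,0,0,0],[0,0,0,0,0,0]]'|grep -E "clock|eef|ft"
python3 -m crank '[[0,0,0,0,0,0],[0,0,0,0,0,0],[0,0,0,0,0,0],[0,0,0,0,0,0],[0,0,0,0,0,0],[0,0,0,0,0,0]]'|grep -E "clock|eef|ft"
python3 - <<'E'
from h import *
d=shot("wrist");cv2.imwrite("pics/w7.png",d["image"]);find(d,"wrist",["catch_tip","carrier"],1)
E
```

```text
clock: 24.1
eef_pos: [0.5477, 0.0848, 0.0537]
ft_force: [0.4, -11.7, 2.4]
clock: 24.85
eef_pos: [0.5477, 0.0849, 0.0537]
ft_force: [-0.0, -10.9, 1.9]
wrist catch_tip 0.96 [0.573  0.0934 0.057 ] [239, 202]
wrist carrier 0.79 [0.5479 0.1426 0.0591] [142, 246]
```

View pics/w7.png

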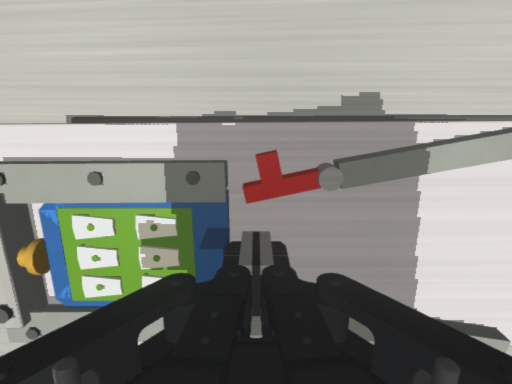

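The nose bears on the brass screw (45,257), the catch is sprung out (245,195) behind the tail, and all parts are in place. I withdraw gently.

```bash
python3 -m crank '[[0,0.0005,0,0,0,0],[0,0.0005,0,0,0,0],[0,0.001,0,0,0,0],[0,0.003,0,0,0,0],[0,0.01,0,0,0,0],[0,0.015,0,0,0,0],[0,0,-0.04,0,0,0],[0,0,-0.05,0,0,0],[0,0,0,0,0,0],[0,0,0,0,0,0]]'
python3 - <<'E'
from h import *
d=shot("wrist");cv2.imwrite("pics/w8.png",d["image"]);find(d,"wrist",["catch_tip","carrier"],1)
E
```

```text
clock: 26.25
eef_pos: [0.548, 0.0431, 0.1386]
tool_rot: [0.998, 0.005, -0.0, -0.07]
ft_force: [0.1, 0.8, -1.0]
grip_width: -0.001
finger_force: 0.0
wrist catch_tip 0.92 [0.5705 0.0949 0.0558] [204, 169]
wrist carrier 0.97 [0.5463 0.1399 0.0559] [150, 198]
```

View pics/w8.png

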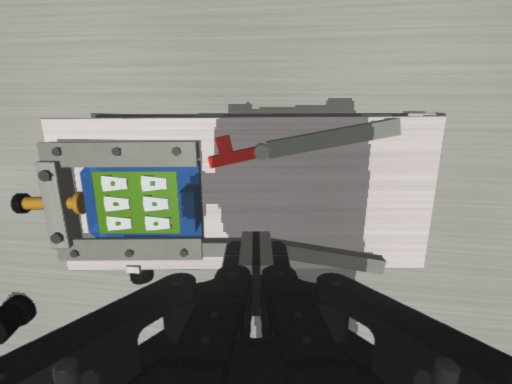

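The carrier rests square against the screw (82,203), the catch is out at (212,162), and the robot is clear. I hand the job in.

```bash
python3 -c "
from h import *
print(job.sign_off())"
```

```text
the job is handed in; nothing more can be done
None
```

The loaded carrier is home: pressed against the brass stop screw at about 11 N wrist force for over a second, the catch sprung out behind it and all six parts in place, and the job was handed in at about 26 s (sign-off returned no verdict).

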